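# Third hand: press a moulded bracket against the sprung stop

## Robot

A 6-joint arm with a two-finger parallel gripper is mounted at the origin on the work surface. World frame = base frame: x ahead of the robot, y to its left, z up, the work surface at z = 0. Lengths are in m, angles in degrees, forces in N, time in s.
With the tool pointing down it reaches from about 0.25 to 0.725 m from the base axis. Payload 9.7 kg.
Tool frame: the origin (TCP) lies at the very end of the fingers, on their centre line; the grasp point (between the pads) lies tcp_to_grasp behind it (tcp_to_grasp is the distance from the TCP to the grasp point, in m); z points along the fingers, y is the direction in which the jaws open and shut (so a half turn about z gives the same grasp; the last joint's range is limited). The gripper opens to 85 mm and grips with 20 to 120 N. Pads are 22 mm wide; open, the fingers measure 114 mm over their backs; the gripper's body (76 mm by 85 mm) begins 54 mm behind the grasp point. The pads swing forward as they close: fully open they stand 13 mm farther back than shut.
Start: joints at [-71.849, 4.979, 10.078, 95.1, 0, 90], TCP at [0.171, -0.523, 0.231] pointing down, gripper open.
Joint ranges: [-179.16, 179.16], [-48.56, 103.87], [-65.8, 70.77], [-126.05, 130.52], [-82.76, 87.17], [-180, 180]. Speed limits (degrees/s): [127.2, 127.2, 147.25, 180, 180, 180].

## Interface

Orientations are given as [roll, pitch, yaw] about the fixed x, y, z axes, in that order (R = Rz(yaw) Ry(pitch) Rx(roll)).
In Python, from workcell import * gives the robot as it stands. The module is installed in compiled form; this text tells all that it offers.
- The arm moves only by the shell command python3 -m pendant 'ROWS' [FORCE]. ROWS is JSON, a list of rows, each a list of 3 entries, a list of its own where there are three numbers: the opening in per cent of the stroke, from 0 (shut) to 100 (fully open), then the shift along the world's x, y, z in mm, then the turn, a rotation vector about the world's x, y, z in degrees. A call has 1 to 20 rows; each row is the pose to reach, as a shift and turn from the pose measured when the call began; what a row does not reach only later rows make up. A row lasts 1/8 s, in which the tool goes at most 62.5 mm and 10.7 degrees, less where a joint would pass 70% of its speed; a pose out of reach is approached as far as the arm can. A call with a gripper value outside its range is refused whole. The fingers move at their own pace and stop on an object; FORCE is the grip in N (left out, the last holds). Time passes only in rows, so rows that repeat a pose let the fingers close. It gives the time, the measured TCP pose, the force and the opening at its end, in the units of the state.
- get_obs(): the state, without advancing time (a new reading comes with each control period).
- camera(name): name is "side" or "top"; returns a dict with "img" (400x640x3 uint8, red, green, blue), "fx", "fy", "cx", "cy" (pixels), "cam_to_world" (4x4, takes a point from camera to world coordinates). Camera axes: x right, y down, z forward; pixel columns grow to the right and rows downward; lengths in m; the calibration is good to about 2 mm. A picture is of the moment at which its call begins. There is no depth.
- job_done(): hands the job in, once; it reports no verdict.
Trained networks look in a picture, given as the dict that the camera call returned (one of the last four; its "shot" number tells which), for a name from the list of things; names that differ only in an ending like _2 or _b are one class to them, and where a whole thing is asked for, a point or a joint stands for the part that bears it (a point fixed in the world has none). Each returns a list of dicts, best first, with "confidence" (0 to 1); they miss things now and then, are a little off and sometimes report something else, mostly with a low value. They report only what shows in the picture. A call takes as long as a camera call.
- regions_of(picture, label): "region" (400x640 bool, what is visible of it).
- pinpoint(picture, label): "position" ([x, y, z] in m, in world coordinates, good to about 4 mm: a listed point, or the origin of a listed thing).
The state is a dict: "time": time; "q": joint angles; "qd": joint speeds; "joint_efforts": joint torques, N m; "ee_pos": TCP position; "tcp_rot": TCP orientation; "wrist_force": force on the tool from outside, world axes, zero at the start; "torque": the same for the moment, N m; "opening": finger opening in m.
Only numpy, scipy, OpenCV 4.12 (cv2) and the standard library are available. Lean on these libraries where they do the work, as an engineer would, in place of code of your own. Each camera call takes 0.05 s, during which the arm holds its last target. There are 200 camera calls.

## Task

Lift the T-shaped bracket out of its mould and hold it in the air, upright, with its flange flat against the fixture's sprung stop plate, centred and top edges level, so that I can screw it on. Press steadily with about 12 N, which puts the plate's pointer midway between the two marks, without ever running the plate to the end of its travel. Finish while still gripping and pressing, and leave the other things on the bench where they are.

Things in the scene. Friction and masses are not known exactly. Their poses are not given: they have to be found in the camera images.
- bracket_center (a point): Centre, half-way up, of the loose grey plastic bracket (80 to 160 g). From above it is a T: flange 10 mm thick (x), 80 mm wide (y); rib 60 mm long (x), 14 mm thick (y) running back from the flange's middle; all 60 mm high (z), 70 mm long. Axes: x from rib to the flange's flat outer face (35 mm ahead of this point), y along the flange, z up.
- bracket_grip (a point): Good place to grip the bracket from above: middle of the rib's 14 mm thickness, 8 mm behind and 15 mm above the bracket's centre, 15 mm below its top, 33 mm behind the flange's inner face, 27 mm ahead of the rib's free end. Fingers close along the bracket's y. In the mould it is 25 mm above the mould's rim. Axes as bracket_center.
- bracket_edge (a point): Middle of the top edge of the flange's flat outer face (35 mm ahead of and 30 mm above bracket_center). Same axes.
- bracket: The same bracket; origin at its underside, 30 mm below bracket_center; same axes.
- mould: Open aluminium mould, fixed, 110 mm (x) by 120 mm (y), 30 mm high, with a T-shaped cavity 20 mm deep (floor 10 mm above the bench) in which the bracket stands upright with 1.5 mm of play, 40 mm above the rim. Origin at the centre of its underside, axes as the bracket's in it. It may be left or right on the bench.
- fixture: Fixed fixture, on the side where the mould is not: base 150 x 120 mm, 20 mm high, rear wall 95 mm high, sprung upright stop plate ahead of it. Origin on the bench under the middle of the plate's working face at rest; x is the pressing direction (towards the rear wall, roughly away from the robot), z up. Base spans x -45 to 105 mm. On the +y side a strip 45 mm high has two black marks 10 mm apart.
- stop_edge (a point): Middle of the top edge of the stop plate's working face (plate 84 mm wide, 12 mm thick, from 45 to 110 mm above the bench). Moves with the plate; axes as the fixture's. bracket_edge belongs on this point, axes the same way round; the bracket then hovers 30 mm above the fixture's base.
- stop (a joint): How far the stop plate is pushed back, in m: 0 at rest, 0.025 at the end of its travel. Springs: 4 N to start moving, then 0.8 N per mm (friction about 0.2 N): 8 N at 0.005 (first mark), 12 N at 0.010, 16 N at 0.015 (second mark), 24 N at the end.
- bottle_a: White bottle with brown cap, 48 mm across, 150 mm high, at the far middle of the bench. Bystander; origin at its underside.
- bottle_b: Like bottle_a. Bystander.
- bottle_c: Clear bottle with white cap, 44 mm across, 130 mm high, far left. Bystander; origin at its underside.
- jar: Amber jar, 60 mm across, 60 mm high, at the left. Bystander; origin at its underside.
- screwdriver: Screwdriver, 200 mm long, lying at the right. Bystander.
- screw_cup: Low steel cup, 60 mm across, 35 mm high, between mould and fixture. Bystander; origin at its underside.
- collar: Grey plastic ring, 48 mm across, 16 mm high, beyond the cup. Bystander; origin at its underside.
- strap: Flat grey plastic strip 90 x 30 x 8 mm, at the right. Bystander; origin at its underside.

How it is judged (in metres and radians):
On the way:
1. the bracket is lifted clear of the mould, gripped (z of bracket_center in the frame of mould above 0.065 m and contact force between bracket and mould below 0.1 N and contact force between the fingers and bracket above 2 N), for 0.2 s.
At the end, for the whole second after the job is handed in: Bracket gripped and in the air, upright and square to the plate within 0.12 rad, flange top edge on the plate's within 6 mm sideways and in height, face on face (4 mm); it presses with 7 to 17 N, the plate pushed back 4 to 16 mm and still; centre over 70 mm above the bench (contact force between bracket and fixture between 7 and 17 N and value of joint stop between 0.004 and 0.016 m and velocity of joint stop between -0.01 and 0.01 m/s and x of bracket_edge in the frame of stop_edge between -0.004 and 0.004 m and y of bracket_edge in the frame of stop_edge between -0.006 and 0.006 m and z of bracket_edge in the frame of stop_edge between -0.006 and 0.006 m and angle between the x axis of bracket_edge and the x axis of stop_edge, either way round below 0.12 rad and angle between bracket_edge's own z axis and vertical below 0.12 rad and contact force between the fingers and bracket above 2 N and linear speed of bracket below 0.02 m/s and height (world z) of bracket_center above 0.07 m); the arm keeps its last pose, push and grip.
It fails at once if the stop plate is run back to the end of its travel (value of joint stop above 0.0235 m).
It fails at once if another thing on the bench is moved by more than 20 mm or knocked over (distance of any of bottle_a, bottle_b, bottle_c, jar, screwdriver, screw_cup, collar, strap from where it was at the start of the episode above 0.02 m or angle between any of bottle_a, bottle_b, bottle_c, jar, screw_cup, collar, strap's own z axis and vertical above 0.4 rad).
It also fails if it takes over 48 s, if anything falls off the work surface, if the arm or the gripper's body presses on something with over 40 N, if the wrist force passes 120 N, or if a joint passes its speed limit or range.

## Working session

There is one attempt and no reset: what is moved stays moved. The work goes in short steps, Python scripts to look and compute and a shell command to move; the robot and the scene stay as the last step left them, time stands still between calls to the robot, and variables do not carry over. Pictures are saved under pics/ and viewed, about 8 in all and at most 12, crops included, and the job is handed in when it is done.

```bash
mkdir -p pics; cat > h.py <<'E'
from workcell import *
import numpy as np, cv2
def save(c,n,crop=None,s=1):
    im=c["img"][:,:,::-1]
    if crop: im=im[crop[1]:crop[3],crop[0]:crop[2]]
    cv2.imwrite(f"pics/{n}.png",cv2.resize(im,None,fx=s,fy=s,interpolation=cv2.INTER_CUBIC))
def proj(c,p):
    T=np.linalg.inv(c["cam_to_world"]); q=T[:3,:3]@np.array(p)+T[:3,3]
    return np.array([c["fx"]*q[0]/q[2]+c["cx"],c["fy"]*q[1]/q[2]+c["cy"]])
def unproj(c,uv,z):
    M=np.array(c["cam_to_world"]);d=M[:3,:3]@np.array([(uv[0]-c["cx"])/c["fx"],(uv[1]-c["cy"])/c["fy"],1]);o=M[:3,3]
    return o+d*(z-o[2])/d[2]
E
python3 - <<'E'
from h import *
a=camera("top");b=camera("side")
save(a,"top0");save(b,"side0")
for n,c in (("top",a),("side",b)):
    print(n,np.round(c["cam_to_world"],3).tolist(),c["fx"])
    for l in ["bracket_center","bracket_grip","bracket_edge","mould","fixture","stop_edge","screw_cup","collar","jar","bottle_a","bottle_c","screwdriver","strap"]:
        print(l,[(np.round(d["position"],4).tolist(),round(d["confidence"],2)) for d in pinpoint(c,l)[:2]])
o=get_obs();print({k:np.round(v,3).tolist() for k,v in o.items()})
E
python3 -c "import workcell;print([x for x in dir(workcell) if x[0]!='_'])"
```

```text
top [[0.029, -0.989, 0.147, 0.404], [-0.999, -0.031, -0.007, -0.039], [0.012, -0.147, -0.989, 1.322], [0.0, 0.0, 0.0, 1.0]] 456.14909971147586
bracket_center [([0.5631, -0.2055, 0.0411], 0.83)]
bracket_grip [([0.5552, -0.205, 0.0561], 0.55)]
bracket_edge [([0.6031, -0.2064, 0.0689], 0.69)]
mould [([0.5675, -0.2065, 0.0011], 0.8)]
fixture [([0.4615, 0.2131, 0.003], 0.95)]
stop_edge [([0.4641, 0.2086, 0.1114], 0.55)]
screw_cup [([0.5486, 0.0113, 0.0031], 0.77)]
collar [([0.6509, -0.0005, -0.0005], 0.56), ([0.3613, -0.4782, -0.0045], 0.39)]
jar [([0.7766, 0.0371, 0.0004], 0.25)]
bottle_a [([0.7945, 0.1357, 0.0004], 0.81), ([0.7775, 0.0345, -0.001], 0.75)]
bottle_c [([0.7945, 0.1357, 0.0004], 0.81), ([0.7775, 0.0345, -0.001], 0.75)]
screwdriver [([0.3638, -0.4806, -0.003], 0.84)]
strap [([0.5208, -0.4236, 0.003], 0.85), ([0.7926, 0.133, -0.0003], 0.67)]
side [[-0.921, -0.275, 0.276, 0.206], [-0.39, 0.645, -0.657, 0.811], [0.003, -0.713, -0.701, 1.001], [0.0, 0.0, 0.0, 1.0]] 478.65958650033616
bracket_center [([0.5618, -0.2068, 0.0386], 0.61)]
bracket_grip [([0.5545, -0.2043, 0.0539], 0.8
[... 467 characters left out ...]
54, -0.0843, -0.0026], 0.92), ([0.7756, 0.035, 0.0016], 0.8)]
bottle_c [([0.7554, -0.0843, -0.0026], 0.92), ([0.7756, 0.035, 0.0016], 0.8)]
screwdriver [([0.3584, -0.4815, -0.0025], 0.49)]
strap [([0.5246, -0.4211, -0.0037], 0.75), ([0.5605, -0.2025, 0.0026], 0.24)]
{'time': 1.4, 'q': [-71.849, 4.976, 10.077, 95.099, 0.0, 89.999], 'qd': [-0.109, 0.033, -0.049, 0.016, -0.003, 0.031], 'joint_efforts': [-0.0, -52.01, 46.486, 0.002, -0.0, 0.0], 'ee_pos': [0.171, -0.523, 0.231], 'tcp_rot': [179.998, -0.0, 18.152], 'wrist_force': [-0.004, 0.622, -0.383], 'torque': [-0.013, -0.026, 0.018], 'opening': 0.086}
['PlanningError', 'camera', 'get_obs', 'job_done', 'pinpoint', 'regions_of', 'tcp_to_grasp']
```

View pics/top0.png

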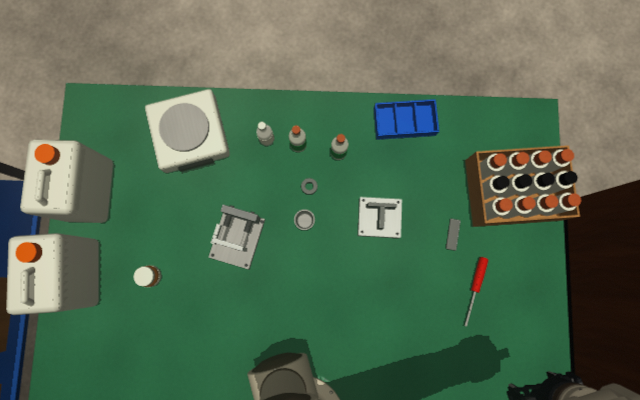

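View pics/side0.png

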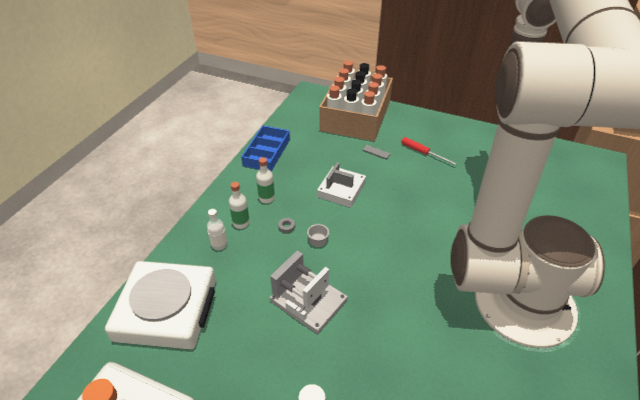

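```bash
python3 -c "
from workcell import *
print(tcp_to_grasp)"
```

```text
0.0187
```

Both pictures: the mould with its bracket stands at about (381,217) in the top view, nearly square to the world. The fixture is at (237,237), turned clockwise. Cup and ring sit between them, bottles beyond. I need the yaw angles, so I'll take a close crop.

```bash
python3 - <<'E'
from h import *
a=camera("top")
im=a["img"][:,:,::-1]
m=[cv2.resize(im[y:y+80,x:x+80],(400,400),interpolation=cv2.INTER_CUBIC) for x,y in ((340,177),(197,197))]
cv2.imwrite("pics/crop1.png",np.hstack(m))
for cam in ("top","side"):
    c=a if cam=="top" else camera("side")
    for l,z in (("mould",.03),("bracket_center",.07),("fixture",.02)):
        for r in regions_of(c,l)[:1]:
            ys,xs=np.nonzero(r["region"])
            P=np.array([unproj(c,(x,y),z)[:2] for x,y in zip(xs,ys)])*1000
            print(cam,l,round(r["confidence"],2),len(xs),cv2.minAreaRect(P.astype(np.float32)))
E
```

```text
top mould 0.69 1290 ((563.5422973632812, -202.977294921875), (123.98905181884766, 112.37682342529297), 88.74571228027344)
top bracket_center 0.65 299 ((576.4453735351562, -194.73008728027344), (67.1414794921875, 80.149658203125), 59.24252700805664)
top fixture 0.65 2465 ((497.5755920410156, 204.4372100830078), (132.69993591308594, 164.30538940429688), 76.90119171142578)
side mould 0.93 932 ((561.9168090820312, -190.41798400878906), (150.72874450683594, 121.87734985351562), 88.8126449584961)
side bracket_center 0.62 423 ((568.19580078125, -193.58926391601562), (79.67411804199219, 116.85492706298828), 22.509695053100586)
side fixture 0.96 3706 ((508.1971740722656, 184.46092224121094), (169.29058837890625, 201.09439086914062), 75.12300872802734)
```

View pics/crop1.png

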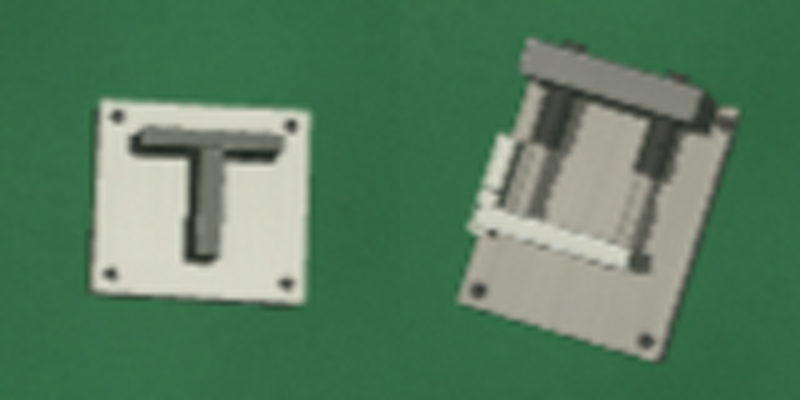

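The crop shows the mould corners at (97,100), (311,110), (305,303) and (90,292). The fixture base edge runs (457,302)–(660,361)–(739,108), and the white stop plate's top front edge runs from about (470,232) to (630,270).

```bash
python3 - <<'E'
from h import *
a=camera("top")
def u(p,off,z): return unproj(a,((p[0]+.5)/5-.5+off[0],(p[1]+.5)/5-.5+off[1]),z)[:2]*1000
M=[u(p,(340,177),.03) for p in ((97,100),(311,110),(305,303),(90,292))]
print("mould",np.round(M).tolist(),np.mean(M,0))
ang=lambda d:np.degrees(np.arctan2(d[1],d[0]))
print([ang(M[0]-M[3]),ang(M[1]-M[2]),ang(M[0]-M[1])-90,ang(M[3]-M[2])-90])
F=[u((p[0]-400,p[1]),(197,197),.02) for p in ((457,302),(660,361),(739,108))]
print("fix",np.round(F).tolist(),ang(F[0]-F[1])-90,ang(F[2]-F[1]),np.linalg.norm(F[0]-F[1]),np.linalg.norm(F[2]-F[1]))
e=(F[0]-F[1]);e/=np.linalg.norm(e);x=np.array([e[1],-e[0]])
print("origin from base",(F[0]+F[1])/2+45*x)
S=[u((p[0]-400,p[1]),(197,197),.11) for p in ((480,205),(635,248))]
print("plate rear edge",np.round(S).tolist(),ang(S[0]-S[1])-90,np.linalg.norm(S[0]-S[1]))
Y=ang(e)-90; c,s=np.cos(np.radians(Y)),np.sin(np.radians(Y))
# reproject model for check
im=a["img"][:,:,::-1].copy(); im=cv2.resize(im[180:290,190:410],None,fx=3.6,fy=3.6,interpolation=cv2.INTER_CUBIC)
def line(P,o,yaw,col):
    c,s=np.cos(np.radians(yaw)),np.sin(np.radians(yaw))
    q=[]
    for p in P:
        w=[o[0]+c*p[0]-s*p[1],o[1]+s*p[0]+c*p[1],p[2]]
        q.append((proj(a,w)-[190,180]+.5)*3.6-.5)
    cv2.polylines(im,[np.array(q).round().astype(int)],True,col,1)
o=(.4627,.2085);yw=-17
line([(-.045,.06,.02),(-.045,-.06,.02),(.105,-.06,.02),(.105,.06,.02)],o,yw,(0,0,255))
line([(0,.042,.11),(0,-.042,.11),(.012,-.042,.11),(.012,.042,.11)],o,yw,(255,0,0))
o=(.5645,-.206);yw=-2
line([(-.055,.06,.03),(-.055,-.06,.03),(.055,-.06,.03),(.055,.06,.03)],o,yw,(0,0,255))
o=(.563,-.2055)
line([(.035,.04,.07),(.035,-.04,.07),(.025,-.04,.07),(.025,-.007,.07),(-.035,-.007,.07),(-.035,.007,.07),(.025,.007,.07),(.025,.04,.07)],o,yw,(255,0,0))
cv2.imwrite("pics/model.png",im)
E
```

```text
mould [[622.0, -146.0], [620.0, -269.0], [509.0, -266.0], [511.0, -144.0]] [ 565.29814242 -205.9678719 ]
[np.float64(-1.0008592602829756), np.float64(-1.4900499575283916), np.float64(-0.9121727520215757), np.float64(-1.1890455610878234)]
fix [[437.0, 278.0], [407.0, 161.0], [552.0, 124.0]] -14.283281261485072 -14.49679260764232 120.10104013927148 149.66739153616598
origin from base [465.59061596 208.51754978]
plate rear edge [[486.0, 247.0], [466.0, 164.0]] -13.666220878794547 85.64994772419281
```

View pics/model.png

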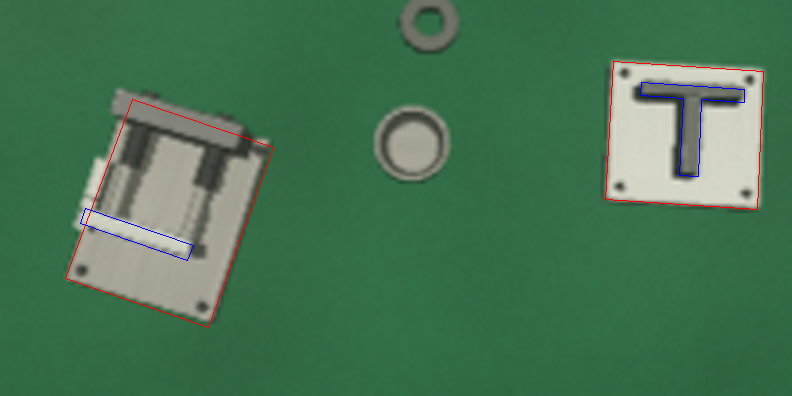

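```bash
python3 -m pendant '[[100,[50,40,0],[0,0,10]],[100,[100,80,0],[0,0,20]]]' 40; python3 -c "
from workcell import *
o=get_obs();print(o['q'],o['ee_pos'],o['tcp_rot'],o['time'])"
```

```text
time: 2.1
ee_pos: [0.2695, -0.4438, 0.2311]
tcp_rot: [-180.0, -0.0, 38.4]
wrist_force: [0.6, -0.2, -0.9]
opening: 0.0857
[-5.87364995e+01  7.46147949e-01  5.65344007e+00  9.49101061e+01
  5.83774264e-03  8.29106261e+01] [ 0.2695075  -0.44384279  0.23111214] [-1.79997928e+02 -6.14040274e-03  3.83528742e+01] 2.1
```

The sign is confirmed, so I'll take the half-turned grasp (yaw ≈ 178.8).

```bash
python3 -m pendant '[[100,[25,20,0],[0,0,10]],[100,[50,40,0],[0,0,20]],[100,[75,60,0],[0,0,30]],[100,[100,80,0],[0,0,40]],[100,[125,105,0],[0,0,50]],[100,[150,125,0],[0,0,60]],[100,[175,145,0],[0,0,70]],[100,[200,165,-20],[0,0,80]],[100,[225,185,-40],[0,0,90]],[100,[245,205,-60],[0,0,100]],[100,[265,220,-80],[0,0,110]],[100,[286,238,-100],[0,0,120]],[100,[286,238,-100],[0,0,130]],[100,[286,238,-100],[0,0,140.4]],[100,[286,238,-100],[0,0,140.4]],[100,[286,238,-100],[0,0,140.4]]]'; python3 - <<'E'
from h import *
b=camera("side"); a=camera("top")
save(b,"side1",(270,110,430,230),5)
for c in (a,b):
    for l in ("bracket_grip","bracket_edge","bracket_center"):
        print(l,[(np.round(d["position"],4).tolist(),round(d["confidence"],2)) for d in pinpoint(c,l)[:1]])
print(get_obs()["q"])
E
```

```text
time: 4.1
ee_pos: [0.5555, -0.2059, 0.1312]
tcp_rot: [-180.0, -0.0, 178.5]
wrist_force: [0.7, -0.4, -0.0]
opening: 0.0852
bracket_grip []
bracket_edge [([0.6005, -0.2068, 0.0687], 0.5)]
bracket_center [([0.4604, 0.2125, -0.0021], 0.65)]
bracket_grip [([0.5533, -0.2049, 0.0517], 0.81)]
bracket_edge [([0.601, -0.2033, 0.0681], 0.7)]
bracket_center [([0.559, -0.2084, 0.039], 0.66)]
[-2.03334319e+01  9.94592856e+00  4.49447661e+00  8.45513326e+01
 -2.44513025e-03 -1.90569196e+01]
```

View pics/side1.png

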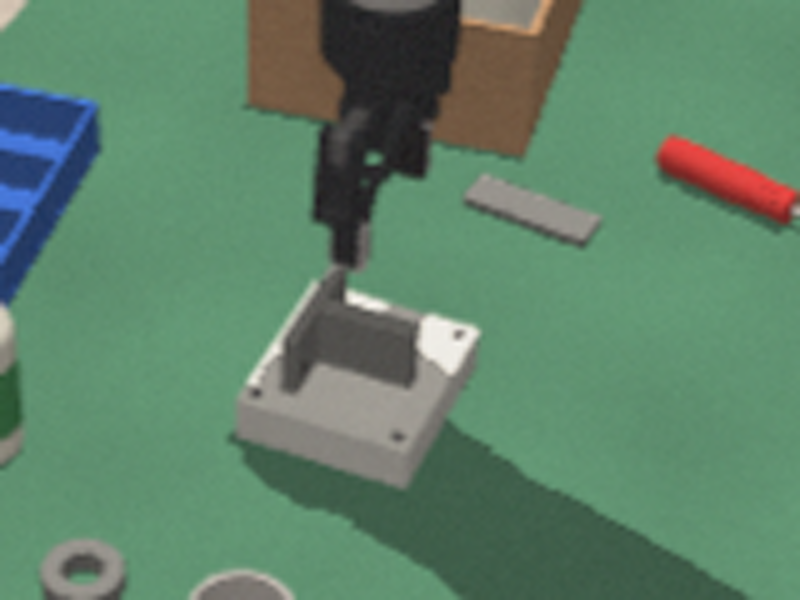

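The side view shows the open fingers at (345,230) in the crop, right above the rib. The numbers agree to about 2 mm, so I descend and close.

```bash
python3 -m pendant '[[100,[0,0,-25],[0,0,0.2]],[100,[0,0,-55],[0,0,0.3]],[100,[0,0,-80],[0,0,0.3]],[100,[0,0,-95],[0,0,0.3]],[100,[0,0,-95],[0,0,0.3]],[60,[0,0,-95],[0,0,0.3]],[0,[0,0,-95],[0,0,0.3]],[0,[0,0,-95],[0,0,0.3]],[0,[0,0,-95],[0,0,0.3]],[0,[0,0,-95],[0,0,0.3]],[0,[0,0,-95],[0,0,0.3]],[0,[0,0,-95],[0,0,0.3]]]' 80
```

```text
time: 6.0
ee_pos: [0.5558, -0.206, 0.0367]
tcp_rot: [-180.0, 0.0, 179.0]
wrist_force: [-1.3, -0.0, 4.8]
opening: 0.0133
```

```bash
python3 -m pendant '[[0,[0,0,0],[0,0,0]],[0,[0,0,5],[0,0,0]],[0,[0,0,10],[0,0,0]],[0,[0,0,20],[0,0,0]],[0,[0,0,30],[0,0,0]],[0,[0,0,45],[0,0,0]],[0,[0,0,65],[0,0,0]],[0,[0,0,85],[0,0,0]],[0,[0,0,100],[0,0,0]],[0,[0,0,100],[0,0,0]],[0,[0,0,100],[0,0,0]],[0,[0,0,100],[0,0,0]]]'; python3 - <<'E'
from h import *
b=camera("side"); a=camera("top")
save(b,"side2",(270,90,430,210),5)
o=get_obs();print(np.round(o["ee_pos"],4),o["tcp_rot"])
for c in (a,b):
    for l in ("bracket_grip","bracket_edge","bracket_center","stop_edge"):
        print(l,[(np.round(d["position"],4).tolist(),round(d["confidence"],2)) for d in pinpoint(c,l)[:1]])
E
```

```text
time: 7.5
ee_pos: [0.5554, -0.2059, 0.1357]
tcp_rot: [180.0, -0.0, 179.0]
wrist_force: [-0.1, 1.1, -1.3]
opening: 0.0132
[ 0.5555 -0.2059  0.136 ] [ 1.79997730e+02 -1.68751979e-02  1.79022499e+02]
bracket_grip [([0.5521, -0.2068, 0.153], 0.4)]
bracket_edge [([0.5993, -0.2078, 0.1675], 0.43)]
bracket_center [([0.5632, -0.2059, 0.1421], 0.51)]
stop_edge [([0.4655, 0.2077, 0.1094], 0.56)]
bracket_grip [([0.5551, -0.2049, 0.1525], 0.86)]
bracket_edge [([0.5998, -0.2083, 0.1669], 0.92)]
bracket_center [([0.5636, -0.2074, 0.1399], 0.94)]
stop_edge [([0.4621, 0.2107, 0.1134], 0.56)]
```

View pics/side2.png

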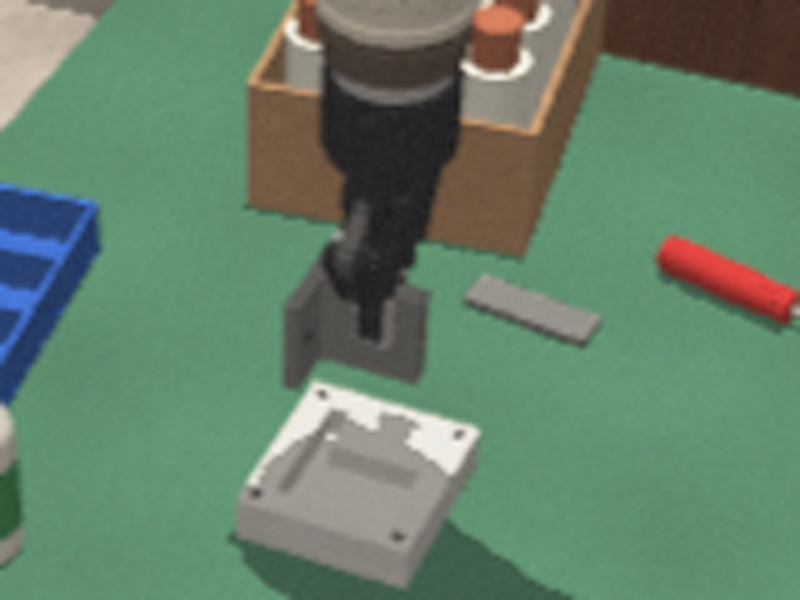

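The bracket hangs upright in the gripper and the mould is empty (crop (350,330) and (370,460)). From TCP to edge it measures 44 / −0.7 / +33 mm in bracket axes. I now carry it to about 40 mm ahead of the plate, turned −13.4°.

```bash
python3 -m pendant '[[0,[-15,15,10],[0,0,0]],[0,[-35,40,20],[0,0,0]],[0,[-55,70,30],[0,0,-1]],[0,[-80,105,30],[0,0,-2]],[0,[-105,140,30],[0,0,-3]],[0,[-130,175,30],[0,0,-5]],[0,[-150,210,30],[0,0,-7]],[0,[-170,245,30],[0,0,-9]],[0,[-185,280,25],[0,0,-11]],[0,[-190,315,15],[0,0,-12]],[0,[-190,350,0],[0,0,-13.4]],[0,[-188,385,-20],[0,0,-13.4]],[0,[-183,415,-40],[0,0,-13.4]],[0,[-178,430,-55],[0,0,-13.4]],[0,[-173,436,-60],[0,0,-13.4]],[0,[-173,436,-60],[0,0,-13.4]],[0,[-173,436,-60],[0,0,-13.4]],[0,[-173,436,-60],[0,0,-13.4]]]'; python3 - <<'E'
from h import *
b=camera("side"); a=camera("top")
im=[cv2.resize(c["img"][y:y+120,x:x+80,::-1],None,fx=5,fy=5,interpolation=cv2.INTER_CUBIC) for c,x,y in ((a,200,190),(b,280,225))]
cv2.imwrite("pics/pre.png",np.hstack(im))
o=get_obs();print(np.round(o["ee_pos"],4),o["tcp_rot"],o["wrist_force"])
for c in (a,b):
    for l in ("bracket_grip","bracket_edge","bracket_center","stop_edge","fixture"):
        print(l,[(np.round(d["position"],4).tolist(),round(d["confidence"],2)) for d in pinpoint(c,l)[:1]])
E
```

```text
time: 10.25
ee_pos: [0.3831, 0.2296, 0.0773]
tcp_rot: [180.0, 0.1, 165.6]
wrist_force: [1.5, 0.9, -1.0]
opening: 0.0127
[0.3829 0.2297 0.0771] [1.79989053e+02 7.25415811e-02 1.65589107e+02] [ 0.01063644 -0.18222647  0.33172212]
bracket_grip [([0.382, 0.2279, 0.0974], 0.68)]
bracket_edge [([0.4264, 0.2194, 0.1082], 0.73)]
bracket_center [([0.3913, 0.2258, 0.0815], 0.51)]
stop_edge [([0.468, 0.2091, 0.1108], 0.51)]
fixture [([0.4592, 0.2139, -0.0008], 0.76)]
bracket_grip [([0.3799, 0.2315, 0.0943], 0.63)]
bracket_edge []
bracket_center [([0.7573, -0.0843, -0.0006], 0.27)]
stop_edge [([0.4616, 0.2097, 0.1124], 0.69)]
fixture [([0.4672, 0.2115, 0.0033], 0.63)]
```

View pics/pre.png

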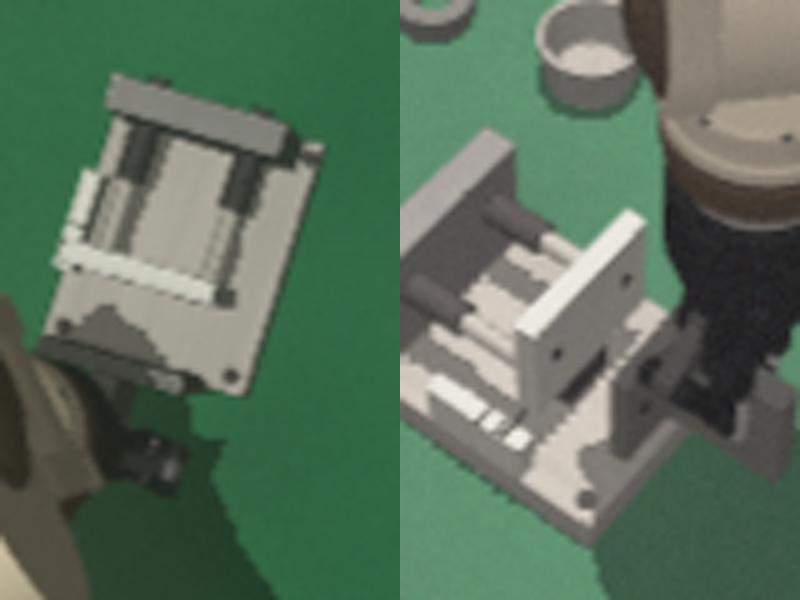

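Top view: the flange edge from (45,337) to (190,378) is parallel to the plate edge (58,262)–(212,303) and lines up with it along the pressing direction. About 40 mm remains, so I advance 34 mm and then feel for contact.

```bash
python3 -m pendant '[[0,[6,-1.5,0],[0,0,0]],[0,[13,-3.3,0],[0,0,0]],[0,[20,-5.1,0],[0,0,0]],[0,[26,-6.7,0],[0,0,0]],[0,[30,-7.7,0],[0,0,0]],[0,[33,-8.5,0],[0,0,0]],[0,[33,-8.5,0],[0,0,0]],[0,[33,-8.5,0],[0,0,0]]]'; python3 -m pendant '[[0,[1.9,-0.5,0],[0,0,0]],[0,[3.9,-1,0],[0,0,0]],[0,[3.9,-1,0],[0,0,0]],[0,[3.9,-1,0],[0,0,0]]]'
```

```text
time: 11.85
ee_pos: [0.4156, 0.2216, 0.0766]
tcp_rot: [-180.0, 0.0, 165.6]
wrist_force: [0.2, -0.3, -1.1]
opening: 0.0132
time: 12.35
ee_pos: [0.4195, 0.2205, 0.0766]
tcp_rot: [-180.0, 0.0, 165.6]
wrist_force: [0.1, -0.4, -0.4]
opening: 0.013
```

```bash
python3 -m pendant '[[0,[1.5,-0.4,0],[0,0,0]],[0,[2.9,-0.8,0],[0,0,0]],[0,[2.9,-0.8,0],[0,0,0]],[0,[2.9,-0.8,0],[0,0,0]]]'; python3 -m pendant '[[0,[1.5,-0.4,0],[0,0,0]],[0,[2.9,-0.8,0],[0,0,0]],[0,[2.9,-0.8,0],[0,0,0]],[0,[2.9,-0.8,0],[0,0,0]]]'
```

```text
time: 12.85
ee_pos: [0.4222, 0.2199, 0.0766]
tcp_rot: [-180.0, -0.0, 165.6]
wrist_force: [-4.2, 3.1, 1.4]
opening: 0.0134
time: 13.35
ee_pos: [0.4246, 0.2193, 0.0766]
tcp_rot: [-180.0, -0.1, 165.6]
wrist_force: [-6.1, 2.8, 1.2]
opening: 0.0133
```

```bash
python3 -m pendant '[[0,[1.5,-0.4,0],[0,0,0]],[0,[3,-0.8,0],[0,0,0]],[0,[4.8,-1.2,0],[0,0,0]],[0,[4.8,-1.2,0],[0,0,0]],[0,[4.8,-1.2,0],[0,0,0]],[0,[4.8,-1.2,0],[0,0,0]]]'; python3 - <<'E'
from h import *
b=camera("side"); a=camera("top")
im=[cv2.resize(c["img"][y:y+80,x:x+80,::-1],None,fx=5,fy=5,interpolation=cv2.INTER_CUBIC) for c,x,y in ((a,200,200),(b,280,245))]
cv2.imwrite("pics/press.png",np.hstack(im))
w=[]
for i in range(6): camera("top"); w.append(get_obs()["wrist_force"])
print(np.round(w,1).tolist(),np.mean(w,0)@[.9686,-.2487,0])
o=get_obs();print(np.round(o["ee_pos"],4),o["tcp_rot"],o["torque"])
for c in (a,b):
    for l in ("bracket_grip","bracket_edge","bracket_center","stop_edge"):
        print(l,[(np.round(d["position"],4).tolist(),round(d["confidence"],2)) for d in pinpoint(c,l)[:1]])
E
```

```text
time: 14.1
ee_pos: [0.4284, 0.2183, 0.0765]
tcp_rot: [-180.0, -0.2, 165.7]
wrist_force: [-8.6, 3.5, 2.0]
opening: 0.0131
[[-8.3, 3.1, 2.3], [-7.9, 4.0, 2.0], [-8.6, 3.8, 3.0], [-8.9, 3.0, 2.8], [-8.5, 3.3, 2.4], [-8.2, 2.6, 2.0]] -8.940860782144425
[0.4284 0.2182 0.0765] [-1.79990619e+02 -1.73835668e-01  1.65664061e+02] [ 0.60665734  1.57198512 -0.30315106]Traceback (most recent call last):
  File "<stdin>", line 11, in <module>
ValueError: only the last four pictures can be asked about
```

View pics/press.png

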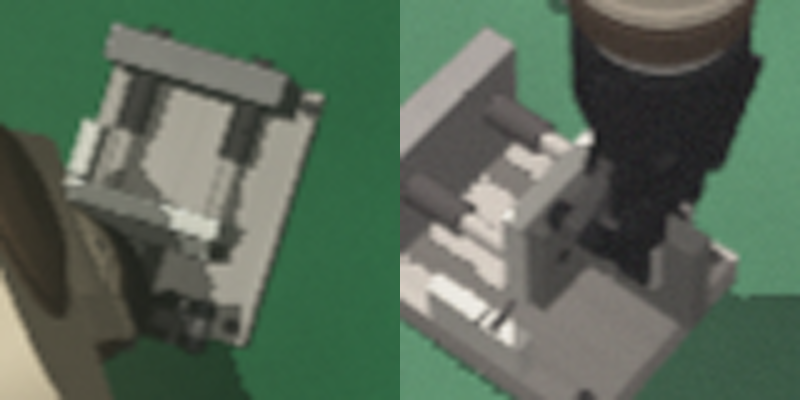

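The flange lies flat on the plate and the springs are compressing (9 N, about 6 mm). I go the remaining ~4 mm.

```bash
python3 -m pendant '[[0,[1.5,-0.4,0],[0,0,0]],[0,[2.9,-0.7,0],[0,0,0]],[0,[3.9,-1,0],[0,0,0]],[0,[3.9,-1,0],[0,0,0]],[0,[3.9,-1,0],[0,0,0]],[0,[3.9,-1,0],[0,0,0]]]'; python3 - <<'E'
from h import *
w=[]
for i in range(6): camera("top"); w.append(get_obs()["wrist_force"])
print(np.mean(w,0),np.mean(w,0)@[.9686,-.2487,0])
b=camera("side"); a=camera("top")
im=[cv2.resize(c["img"][y:y+60,x:x+70,::-1],None,fx=5.7,fy=10,interpolation=cv2.INTER_CUBIC) if 0 else cv2.resize(c["img"][y:y+80,x:x+50,::-1],None,fx=7.5,fy=7.5,interpolation=cv2.INTER_CUBIC) for c,x,y in ((a,205,190),(b,280,255))]
cv2.imwrite("pics/press2.png",np.hstack(im))
o=get_obs();print(o["time"],np.round(o["ee_pos"],4),o["tcp_rot"])
for c in (a,b):
    for l in ("bracket_grip","bracket_edge","bracket_center","stop_edge"):
        print(l,[(np.round(d["position"],4).tolist(),round(d["confidence"],2)) for d in pinpoint(c,l)[:1]])
E
```

```text
time: 15.25
ee_pos: [0.431, 0.2175, 0.0764]
tcp_rot: [-180.0, -0.3, 165.7]
wrist_force: [-11.0, 3.9, 4.2]
opening: 0.013
[-10.89732217   4.12554889   3.58932518] -11.581170266736253
15.65 [0.431  0.2175 0.0764] [-179.98557007   -0.32310427  165.68908153]
bracket_grip [([0.4276, 0.2158, 0.0967], 0.62)]
bracket_edge [([0.5197, -0.4243, 0.0039], 0.17)]
bracket_center [([0.4378, 0.2107, 0.0827], 0.69)]
stop_edge [([0.476, 0.2053, 0.1139], 0.55)]
bracket_grip [([0.4309, 0.2187, 0.0918], 0.84)]
bracket_edge [([0.4703, 0.2084, 0.1065], 0.71)]
bracket_center [([0.4351, 0.214, 0.0808], 0.64)]
stop_edge [([0.4702, 0.2071, 0.1126], 0.58)]
```

View pics/press2.png

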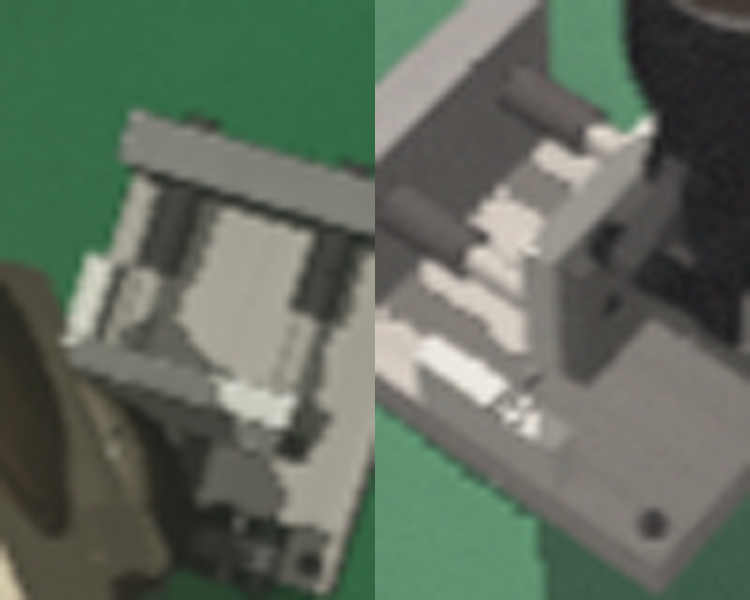

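Force is 11.6 N, and the pointer lies between the marks at about (515,400) in the right-hand crop. One overlay check of sideways and height alignment, then hand in.

```bash
python3 - <<'E'
from h import *
yw=np.radians(-14.35);c,s=np.cos(yw),np.sin(yw)
R=np.array([[c,-s,0],[s,c,0],[0,0,1]])
o=get_obs();tcp=np.array(o["ee_pos"]);E=tcp+R@[.044,-.0007,.0333]
S=np.array([.464,.209,.11])+R@[.0097,0,0]
print("edge in stop frame mm",R.T@(E-S)*1000)
B=[[0,.04,0],[0,-.04,0],[0,-.04,-.06],[-.01,-.04,-.06],[-.01,-.04,0],[-.01,.04,0],[-.01,.04,-.06],[0,.04,-.06]]
P=[[0,.042,0],[0,-.042,0],[.012,-.042,0],[.012,.042,0]]
P2=[[0,.042,0],[0,.042,-.065]]
out=[]
for n,x,y in (("top",210,225),("side",295,265)):
    k=camera(n);im=k["img"][y:y+50,x:x+50,::-1].astype(float)
    im=cv2.resize(np.clip(im*1.5,0,255).astype(np.uint8),None,fx=8,fy=8,interpolation=cv2.INTER_CUBIC)
    im2=im.copy()
    for Q,O,col in ((B,E,(255,0,0)),(P,S,(0,0,255)),(P2,S,(0,0,255))):
        q=np.array([(proj(k,O+R@np.array(p))-[x,y]+.5)*8-.5 for p in Q]).round().astype(int)
        cv2.polylines(im2,[q],True,col,1)
    out.append(im2)
cv2.imwrite("pics/ov.png",np.hstack(out))
E
```

```text
edge in stop frame mm [ 0.24305869 -0.66344663 -0.27708086]
```

View pics/ov.png

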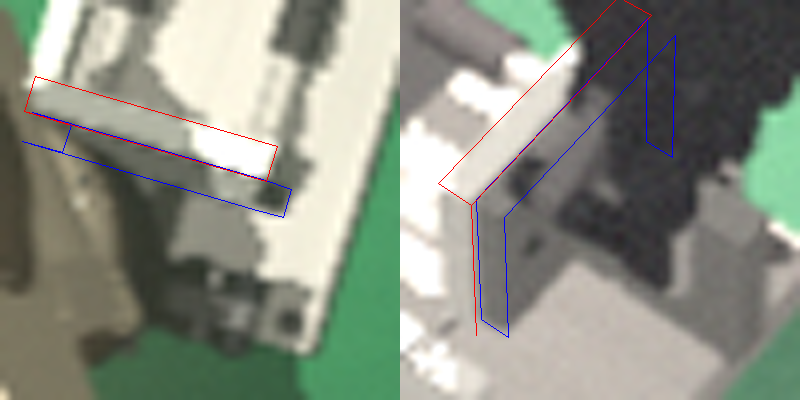

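The overlay shows the flange top on the plate's front edge (side crop (475,200)–(648,20)), with its lower corner at the predicted (505,336). Alignment is within about 2 mm both sideways and in height, so I hand in.

```bash
python3 - <<'E'
from workcell import *
import numpy as np
o=get_obs();print(o["time"],np.round(o["wrist_force"],1),o["opening"],np.round(o["qd"],2))
job_done()
E
```

```text
16.15 [-11.2   3.8   2.2] 0.013468199222008129 [ 0.05 -0.09  0.05 -0.08 -0.   -0.02]
the job is handed in; nothing more can be done
```

I lifted the bracket out of the mould, carried it to the fixture and pressed its flange flat on the stop plate. I handed the job in at 16.2 s, still gripping (80 N grip setting) and pressing. No verdict was reported.

**Last checks:**
- **Press:** it averaged 11.6 N along the pressing direction and read 11.8 N at hand-in. By dead reckoning from first contact, the plate is pushed back about 10 mm, and the pointer looked to be between the two marks.
- **Alignment:** the computed offset of bracket edge from plate edge is 0.2 mm in depth, -0.7 mm sideways and -0.3 mm in height. The side-view overlay agrees. The tool tilt is 0.3°.
- **Other things on the bench:** the arm's path kept clear of them all. I did not re-measure their positions at the end.

**Disagreements:**
- The side-view network put the bracket edge 6 mm below the plate edge. Its earlier readings of both points were each off by 2 to 3 mm in opposite directions; corrected for that, the difference is about 1 mm.
- In the top view the arm partly hid the flange, so the sideways check rests on the side view and the tool position.
- The wrist force also showed 2 to 4 N upward, probably friction on the plate.

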